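Find the bench weight that still grips

ROBOT

A 6-joint arm with a two-finger parallel gripper is mounted at the origin on the work surface. World frame = base frame: x ahead of the robot, y to its left, z up, the work surface at z = 0. Lengths are in m, angles in rad, forces in N, time in s.
With the tool pointing down it reaches from about 0.3 to 0.875 m from the base axis. Payload 6.4 kg.
Tool frame: the origin (TCP) lies midway between the tips of the shut fingers; the grasp point (between the pads) lies 19 mm behind it; z points along the fingers, y is the line along which they close (so a half turn about z gives the same grasp; the last joint's range is limited). The gripper opens to 85 mm and grips with 20 to 120 N. Pads are 22 mm wide; open, the fingers measure 114 mm over their backs; the gripper's body (76 mm by 85 mm) begins 54 mm behind the grasp point. The pads swing forward as they close: fully open they stand 13 mm farther back than shut.
Start: joints at [0.953, 0.181, 1.607, -0, 1.354, -0.206], TCP at [0.23, 0.527, 0.231] pointing down, gripper open.
Joint ranges: [-2.99, 2.99], [-0.89, 2.07], [0.3, 2.58], [-1.14, 4.28], [0, 2.63], [-3.12, 3.12]. Speed limits (rad/s): [2.57, 2.57, 3.01, 3.14, 3.14, 3.14].

INTERFACE

Orientations are given as a unit quaternion [w, x, y, z].
In Python, from bench import status, camera, ctrl gives the robot as it stands. The module is installed in compiled form; this text tells all that it offers.
- The arm moves only by the shell command python3 -m handwheel 'ROWS'. ROWS is JSON, a list that holds one entry, the list of rows, each a list of 7 numbers: the opening, from -1 (shut) to 1 (fully open), then the shift along the tool's x, y, z in cm, then the turn, a rotation vector about the tool's x, y, z in degrees. A call has 1 to 10 rows; each row is the pose to reach, as a shift and turn from the pose commanded when the call began, along the tool's axes at that moment; what a row does not reach only later rows make up. A row lasts 1/8 s, in which the tool goes at most 62.5 mm and 10.7 degrees, less where a joint would pass 70% of its speed; a pose out of reach is approached as far as the arm can. A call with a gripper value outside its range is refused whole. The fingers move at their own pace and stop on an object; the grip force is fixed at half the most. Time passes only in rows, so rows that repeat a pose let the fingers close. It gives the time, the measured TCP pose, the force, the opening and the grip force at its end, in the units of the state.
- status.get_obs(): the state, without advancing time (a new reading comes with each control period).
- camera(name): name is "scene" or "top" or "wrist"; returns a dict with "frame" (384x512x3 uint8, blue, green, red), "depth" (384x512 float32, m along the optical axis (not along the pixel's ray), 0 where there is no reading), "fx", "fy", "cx", "cy" (pixels), "extrinsics" (4x4, takes a point from camera to world coordinates); the wrist camera has in their place "hand_eye" (4x4, takes a point from camera to tool coordinates, whose origin is the TCP and whose axes are the flange's). Camera axes: x right, y down, z forward; pixel columns grow to the right and rows downward; lengths in m; the calibration is good to about 2 mm. The wrist camera is an equidistant fisheye: a pixel r from the principal point sees the ray r / f radians off the axis. A picture is of the moment at which its call begins: read the wrist's pose just before it.
- ctrl.hand_in(): hands the job in; it is judged then, once.
The state is a dict: "time_s": time; "q": joint angles; "dq": joint speeds; "joint_efforts": joint torques, N m; "eef_pos": TCP position; "eef_rot": TCP orientation; "wrist_force": force on the tool from outside, world axes, zero at the start; "torque": the same for the moment, N m; "opening": opening from 0.0 (shut) to 1.0 (fully open); "grasp_force": force on a finger pad.
Only numpy, scipy, OpenCV 4.12 (cv2) and the standard library are available. Lean on these libraries where they do the work, as an engineer would, in place of code of your own. Each camera call takes 0.05 s, during which the arm holds its last target. There are 200 camera calls.

TASK

Drag each of the three aluminium bench weights across the bench by at least 50 mm, without lifting it off the bench, to feel its drag, and leave it standing where the drag ends. Then take the one that drags clearly hardest and set it down gently, flat on the sloping board in the middle of the marked frame with its length running up the slope, so that its grippy sole holds it there; a slick one would slide down and must not. Leave the other two standing on the bench and do not disturb the ball vise, oilstone or steel cylinder.

Things in the scene. Friction and masses are not known exactly. Their poses are not given: they have to be found in the camera images.
- weight_a: One of three look-alike bench weights: oblong aluminium hood 75 mm long (its x), 59 mm wide (its y; upright sides to grip), top 50 mm and lower rim 5 mm above the origin. Origin on the centre line at sole level: z = 0 when it stands on the bench. In the hood hangs a loose captive steel slug (0.6 kg +-12 %; hood 0.2 kg) with a round 40 mm black sole reaching 5 mm below the rim. More: weight_b.
- weight_b: Looks the same as weight_a. All three: the hood can be raised 4 mm before it lifts its slug. Gripped and raised about 2 mm, the sole still stands under the slug's weight alone, and a slow level drag measures its friction cleanly; pressing down or raising more spoils the reading. The hood's sides clear the slug by 1.5 mm, so the first few mm of a drag may read low.
- weight_c: Looks the same as weight_a. Exactly one of the three, any of them, has the grippy sole: dragged as told at weight_b it takes about 4 to 6.5 N; the other two are slick, about 0.7 to 1.3 N.
- board: Sloping wooden board on a fixed stand, 220 mm up the slope, 160 wide, 25 deg steep. Origin: centre of its top face, 66 mm above the bench, middle of the marked frame (thin dark lines, 145 x 126 mm). x up the slope (away from the robot), y left, z square off the face. Stop lip 10 mm high at the low end, 110 mm from the origin. A held weight's slug hangs 4 mm low: its sole meets the face that early.
- ball_vise: Bystander: dark steel engraver's ball vise, 130 mm across, 130 mm tall, about 5 kg, standing loose. Origin at the centre of its underside.
- oilstone: Bystander: white sharpening stone 60 x 130 x 32 mm, lying loose. Origin at the centre of its underside, long side along y.
- punch_block: Bystander: upright steel cylinder 72 mm across, 85 mm tall, loose. Origin at the centre of its underside.
Things that resemble listed ones, but are neither listed nor needed, are in the scene too. Leave any green look-alike of the weight_b alone. Leave any blue look-alike of the weight_c alone.

How it is judged:
By the outcome, as a careful person would: the job done as asked, in the order asked, and still so for the second after the job is handed in, with the robot touching nothing.
It also fails if it takes over 72 s, if anything falls off the work surface, if the arm or the gripper's body presses on something with over 40 N, if the wrist force passes 120 N, or if a joint passes its speed limit or range.

## Working session

There is one attempt and no reset: what is moved stays moved. The work goes in short steps, Python scripts to look and compute and a shell command to move; the robot and the scene stay as the last step left them, time stands still between calls to the robot, and variables do not carry over. Pictures are saved under pics/ and viewed, at most 10 in all, crops included, and the job is handed in when it is done.

```bash
mkdir -p pics; python3 - <<'E'
from bench import status,camera
import cv2,numpy as np
print(status.get_obs())
for n in("scene","top"):
    c=camera(n);cv2.imwrite(f"pics/{n}0.png",c["frame"]);np.savez(f"{n}0.npz",**{k:v for k,v in c.items()})
    print(n,c["fx"],c["fy"],c["cx"],c["cy"],np.round(c["extrinsics"],3).tolist())
E
```

```text
{'time_s': 0.0, 'q': array([ 9.52704590e-01,  1.81574219e-01,  1.60797979e+00,  1.22716820e-05,
        1.35380297e+00, -2.06288735e-01]), 'dq': array([ 9.25011691e-05,  6.17803714e-05, -2.39641158e-04,  1.30799762e-03,
        1.08572202e-03, -3.30241727e-04]), 'joint_efforts': array([-3.74062347e-04, -4.44858599e+01, -3.51343775e+01, -3.08111987e-05,
        8.75675498e-03,  1.23058931e-05]), 'eef_pos': array([0.2298048 , 0.52649087, 0.23037913]), 'eef_rot': array([-3.58898123e-04,  2.04450920e-01,  9.78876419e-01, -8.05876859e-04]), 'wrist_force': array([-0.15444579,  0.46759683,  0.33114831]), 'torque': array([-0.00392651,  0.01908886, -0.06136946]), 'grasp_force': 0.0, 'opening': 0.9993857632075366}
scene 435.14539919225496 435.14539919225496 251.37668745405102 186.5854228018112 [[0.106, 0.844, -0.526, 1.329], [0.994, -0.083, 0.068, -0.02], [0.014, -0.53, -0.848, 1.278], [0.0, 0.0, 0.0, 1.0]]
top 420.508149587948 420.508149587948 256.0515927981674 188.4530898931144 [[0.021, -0.993, 0.117, 0.46], [-1.0, -0.023, -0.015, 0.066], [0.017, -0.117, -0.993, 1.23], [0.0, 0.0, 0.0, 1.0]]
```

View pics/scene0.png

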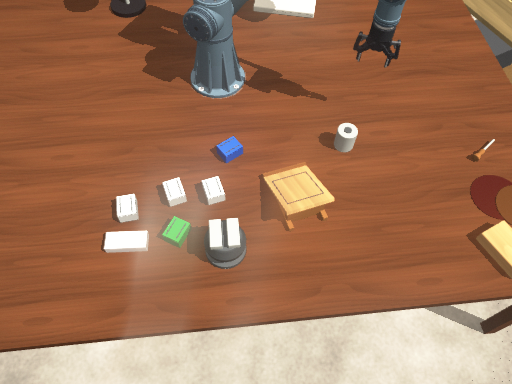

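View pics/top0.png

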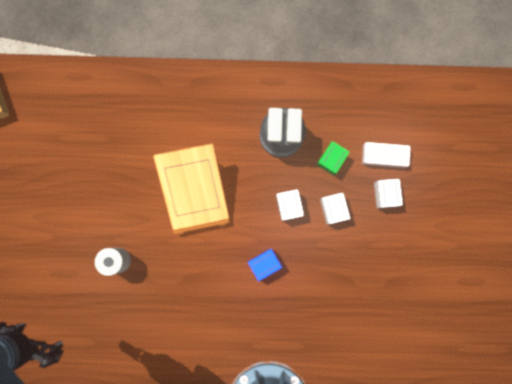

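Top view: the three silver weights are at (290,205), (336,208) and (389,194). Things that could be mistaken for them are the oilstone (387,154), the green look-alike (334,157), the blue look-alike (265,265) and the vise jaws (285,125). The board is at (192,188) and the cylinder at (112,262). I'll check the choice in one close crop and get positions from depth.

```bash
cat > h.py <<'E'
import numpy as np,cv2
def cloud(c):
    d=c["depth"];v,u=np.mgrid[:d.shape[0],:d.shape[1]]
    P=np.stack([(u-c["cx"])/c["fx"]*d,(v-c["cy"])/c["fy"]*d,d],-1)
    T=c["extrinsics"];P=P@T[:3,:3].T+T[:3,3];P[d==0]=np.nan;return P
E
python3 - <<'E'
from h import *
c=dict(np.load("top0.npz"));P=cloud(c)
cv2.imwrite("pics/crop0.png",cv2.resize(c["frame"][90:290,140:420],None,fx=2.8,fy=2.8,interpolation=cv2.INTER_CUBIC))
print("bench z",P[230,330],P[300,230])
for n,u,v,lo,r in(("w1",290,205,.04,26),("w2",336,208,.04,26),("w3",389,194,.04,26),("green",334,157,.03,22),("blue",265,265,.03,26),("stone",387,154,.02,33),("vise",283,132,.02,32),("punch",112,262,.07,24)):
    S=P[v-r:v+r,u-r:u+r];m=(S[...,2]>lo)&(S[...,2]<.15)
    k,l,st,ce=cv2.connectedComponentsWithStats(m.astype(np.uint8));m=l==l[r,r] if l[r,r] else m
    q=S[m];zz=np.median(q[:,2]);q=q[abs(q[:,2]-zz)<.006]
    b=cv2.minAreaRect((q[:,:2]*1000).astype(np.float32));print(n,len(q),np.round(zz,4),np.round(b[0]),np.round(b[1]),round(b[2],1), np.round(cv2.boxPoints(b)).tolist())
S=P[140:240,145:235].reshape(-1,3);S=S[(S[:,2]>.022)&(S[:,2]<.13)]
A=np.c_[S[:,:2],np.ones(len(S))]
for i in range(5):
    s=np.linalg.lstsq(A,S[:,2],rcond=None)[0];k=abs(A@s-S[:,2])<.004;A,S=A[k],S[k]
b=cv2.minAreaRect((S[:,:2]*1000).astype(np.float32))
print("board",s,np.degrees(np.arctan(np.hypot(*s[:2]))),np.degrees(np.arctan2(s[1],s[0])),b,S.min(0),S.max(0))
ctr=b[0];print(np.dot([ctr[0]/1e3,ctr[1]/1e3,1],s))
E
```

```text
bench z [ 0.48764128 -0.17157513 -0.00132692] [0.2830454  0.11478386 0.00183998]
w1 548 0.0502 [556. -50.] [75. 59.] 12.5 [[513.0, -29.0], [526.0, -87.0], [599.0, -70.0], [586.0, -13.0]]
w2 552 0.0501 [ 549. -180.] [75. 60.] 15.1 [[506.0, -160.0], [521.0, -218.0], [593.0, -199.0], [578.0, -141.0]]
w3 549 0.0502 [ 596. -333.] [75. 61.] 6.3 [[555.0, -307.0], [562.0, -368.0], [637.0, -359.0], [630.0, -299.0]]
green 527 0.0456 [ 696. -175.] [59. 76.] 58.5 [[648.0, -180.0], [713.0, -220.0], [744.0, -169.0], [679.0, -130.0]]
blue 571 0.0452 [387.  18.] [59. 75.] 30.9 [[342.0, 35.0], [381.0, -29.0], [432.0, 1.0], [393.0, 66.0]]
stone 897 0.0322 [ 711. -333.] [131.  61.] 86.3 [[677.0, -396.0], [737.0, -400.0], [746.0, -269.0], [685.0, -265.0]]
vise 715 0.1259 [765. -25.] [88. 91.] 89.0 [[718.0, -68.0], [810.0, -70.0], [811.0, 18.0], [720.0, 20.0]]
punch 572 0.0853 [390. 438.] [70. 70.] 73.6 [[346.0, 414.0], [413.0, 394.0], [433.0, 461.0], [366.0, 481.0]]
board [ 0.4481722   0.10023881 -0.22252842] 24.66672515811466 12.6073611763041 ((594.4739990234375, 225.15228271484375), (204.71873474121094, 160.43687438964844), 12.858282089233398) [0.48069891 0.12890941 0.0220254 ] [0.71027476 0.32540467 0.11507707]
0.06646729157889542
```

View pics/crop0.png

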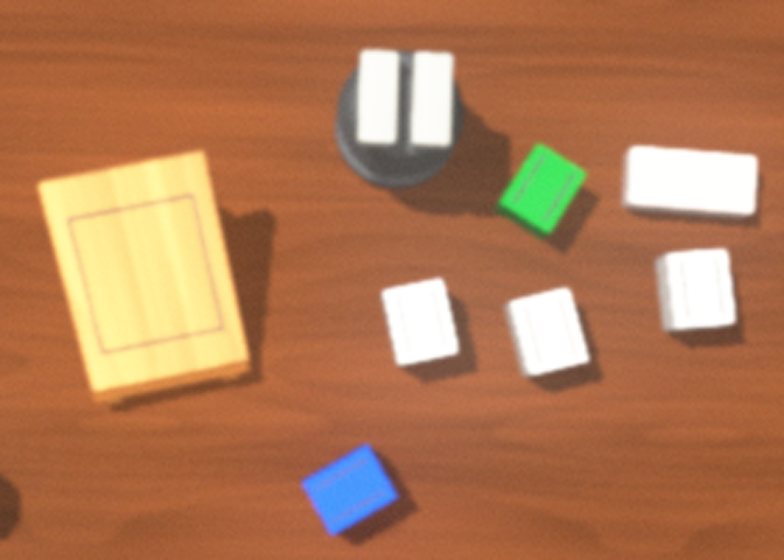

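The crop confirms the choice. The silver weights sit at crop (420,322), (548,332) and (697,290), clearly distinct from the white stone at (690,180) and from the green and blue look-alikes. I'll write a move calculator and compute the frame centre.

```bash
cat >> h.py <<'E'
from scipy.spatial.transform import Rotation as R
def tgt(x,y,z,yaw,tilt=0):
    """tool x yaw (deg); pointing down, tilted about tool y; xyz=TCP"""
    return np.array([x,y,z]),R.from_euler("ZX",[yaw,180],degrees=True)*R.from_euler("y",tilt,degrees=True)
def go(p,r,p0=None,r0=None):
    if p0 is None:
        from bench import status
        o=status.get_obs();p0=o["eef_pos"];r0=R.from_quat(np.roll(o["eef_rot"],-1))
    print("cm",np.round(r0.inv().apply(p-p0)*100,2),"deg",np.round((r0.inv()*r).as_rotvec(degrees=True),1))
E
python3 - <<'E'
from h import *
c=dict(np.load("top0.npz"));P=cloud(c)
pts=[]
for u,v in((68,219),(194,195),(223,328),(102,353)):
    pts.append(P[round(v/2.8+90),round(u/2.8+140)])
pts=np.array(pts);print(pts.round(4),pts.mean(0));
print(np.linalg.norm(np.diff(pts,axis=0),axis=1), np.degrees(np.arctan2(*(pts[0]+pts[1]-pts[2]-pts[3])[1::-1])))
a=tgt(.556,-.05,.12,192.5);go(*a)
E
```

```text
[[0.644  0.3003 0.0951]
 [0.669  0.1788 0.0952]
 [0.5454 0.1491 0.0339]
 [0.517  0.2723 0.0365]] [0.5938735  0.22514335 0.06517258]
[0.12406717 0.14112479 0.12646277] 12.963906655702255
cm [-52.97 -39.76  11.09] deg [ -0.1  -0.  -36.1]
```

```bash
python3 -m handwheel '[[[1,-53,-39.8,4,0,0,-36],[1,-53,-39.8,4,0,0,-36],[1,-53,-39.8,4,0,0,-36],[1,-53,-39.8,4,0,0,-36],[1,-53,-39.8,4,0,0,-36],[1,-53,-39.8,8,0,0,-36],[1,-53,-39.8,11.1,0,0,-36],[1,-53,-39.8,11.1,0,0,-36],[1,-53,-39.8,11.1,0,0,-36],[1,-53,-39.8,11.1,0,0,-36]]]'; python3 - <<'E'
from h import *
go(*tgt(.556,-.05,.12,192.5))
E
```

```text
time_s: 1.35
eef_pos: [0.5251, 0.005, 0.1372]
eef_rot: [-0.0, -0.108, 0.994, 0.0]
wrist_force: [0.6, 0.1, 0.7]
opening: 1.0
grasp_force: 0.0
cm [-1.84 -6.04  1.72] deg [ 0.  -0.  -0.1]
```

```bash
python3 -m handwheel '[[[1,0,0,0,0,0,0],[1,0,0,0,0,0,0],[1,0,0,0,0,0,0]]]'; python3 - <<'E'
from h import *
go(*tgt(.556,-.05,.12,192.5))
from bench import camera
c=camera("wrist");cv2.imwrite("pics/w1.png",c["frame"])
E
```

```text
time_s: 1.72
eef_pos: [0.5241, 0.0081, 0.1382]
eef_rot: [0.0, -0.109, 0.994, 0.0]
wrist_force: [0.0, 0.3, -0.4]
opening: 1.003
grasp_force: 0.0
cm [-1.86 -6.36  1.82] deg [ 0.  0. -0.]
```

View pics/w1.png

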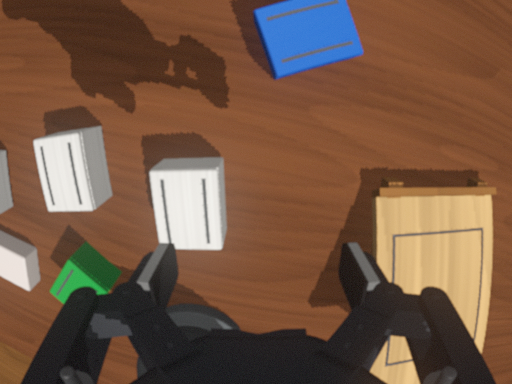

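The wrist view shows weight 1 at (188,203), square to the tool, with the board frame at (438,290) on the right. I'll go over weight 1 and down, with the pad tips 10 mm above the bench.

```bash
python3 -m handwheel '[[[1,-1.86,-6.36,0,0,0,0],[1,-1.86,-6.36,1.8,0,0,0],[1,-1.86,-6.36,6,0,0,0],[1,-1.86,-6.36,10,0,0,0],[1,-1.86,-6.36,12.8,0,0,0],[1,-1.86,-6.36,12.8,0,0,0],[-1,-1.86,-6.36,12.8,0,0,0],[-1,-1.86,-6.36,12.8,0,0,0],[-1,-1.86,-6.36,12.8,0,0,0],[-1,-1.86,-6.36,12.8,0,0,0]]]';python3 -m handwheel '[[[-1,0,0,0,0,0,0],[-1,0,0,0,0,0,0]]]'
```

```text
time_s: 3.02
eef_pos: [0.5577, -0.0511, 0.0119]
eef_rot: [0.001, -0.108, 0.994, -0.0]
wrist_force: [-1.8, 3.6, 7.0]
opening: 0.683
grasp_force: 65.3
time_s: 3.28
eef_pos: [0.5578, -0.0511, 0.0119]
eef_rot: [0.002, -0.108, 0.994, -0.0]
wrist_force: [-0.7, 3.6, 7.1]
opening: 0.68
grasp_force: 65.3
```

```bash
python3 -m handwheel '[[[-1,0,0,-0.2,0,0,0],[-1,0,0,-0.3,0,0,0],[-1,0,0,-0.3,0,0,0],[-1,0,0,-0.3,0,0,0]]]'
```

```text
time_s: 3.78
eef_pos: [0.5565, -0.0513, 0.013]
eef_rot: [0.0, -0.108, 0.994, -0.0]
wrist_force: [0.7, 1.0, -0.1]
opening: 0.679
grasp_force: 64.5
```

```bash
python3 -m handwheel '[[[-1,0,0,-0.1,0,0,0],[-1,0,0,-0.1,0,0,0],[-1,0.2,0,-0.1,0,0,0],[-1,0.6,0,-0.1,0,0,0],[-1,1,0,-0.1,0,0,0],[-1,1.4,0,-0.1,0,0,0]]]'; for i in 1 2 3; do python3 -m handwheel '[[[-1,0.4,0,0,0,0,0],[-1,0.8,0,0,0,0,0],[-1,1.2,0,0,0,0,0],[-1,1.6,0,0,0,0,0]]]';done
```

```text
time_s: 4.53
eef_pos: [0.5424, -0.0543, 0.014]
eef_rot: [0.0, -0.108, 0.994, -0.0]
wrist_force: [1.9, 0.2, -1.9]
opening: 0.68
grasp_force: 64.6
time_s: 5.03
eef_pos: [0.5268, -0.0578, 0.014]
eef_rot: [-0.0, -0.108, 0.994, -0.0]
wrist_force: [2.2, 0.3, -1.5]
opening: 0.683
grasp_force: 64.6
time_s: 5.52
eef_pos: [0.5112, -0.0612, 0.0139]
eef_rot: [0.0, -0.108, 0.994, -0.0]
wrist_force: [2.0, 0.0, -1.9]
opening: 0.688
grasp_force: 64.6
time_s: 6.02
eef_pos: [0.4956, -0.0646, 0.0139]
eef_rot: [0.0, -0.108, 0.994, -0.0]
wrist_force: [1.8, 0.9, -2.7]
opening: 0.683
grasp_force: 64.6
```

Weight 1 reads about 1.3 to 2 N, so it is slick. I'll set the hood down, release it and go on to weight 2.

```bash
python3 -m handwheel '[[[-1,0,0,0.1,0,0,0],[-1,0,0,0.25,0,0,0],[-1,0,0,0.25,0,0,0],[1,0,0,0.25,0,0,0],[1,0,0,0.25,0,0,0],[1,0,0,0.25,0,0,0],[1,0,0,-5,0,0,0],[1,0,0,-9,0,0,0],[1,0,0,-9,0,0,0],[1,0,0,-9,0,0,0]]]'; python3 - <<'E'
from h import *
go(*tgt(.549,-.180,.1,195))
go(*tgt(.549,-.180,.010,195))
E
```

```text
time_s: 7.28
eef_pos: [0.4954, -0.0644, 0.1034]
eef_rot: [-0.0, -0.108, 0.994, 0.0]
wrist_force: [-0.2, 0.4, -1.9]
opening: 1.0
grasp_force: 0.0
cm [ -2.76 -12.44   0.33] deg [ 0.  -0.  -2.6]
cm [ -2.76 -12.45   9.33] deg [ 0.  -0.  -2.6]
```

```bash
python3 -m handwheel '[[[1,-2.8,-12.4,0,0,0,-2.6],[1,-2.8,-12.4,0,0,0,-2.6],[1,-2.8,-12.4,3,0,0,-2.6],[1,-2.8,-12.4,7,0,0,-2.6],[1,-2.8,-12.4,9.3,0,0,-2.6],[1,-2.8,-12.4,9.3,0,0,-2.6],[-1,-2.8,-12.4,9.3,0,0,-2.6],[-1,-2.8,-12.4,9.3,0,0,-2.6],[-1,-2.8,-12.4,9.3,0,0,-2.6],[-1,-2.8,-12.4,9.3,0,0,-2.6]]]'; python3 -m handwheel '[[[-1,0,0,0,0,0,0],[-1,0,0,-0.2,0,0,0],[-1,0,0,-0.4,0,0,0],[-1,0,0,-0.4,0,0,0],[-1,0,0,-0.4,0,0,0]]]'
```

```text
time_s: 8.52
eef_pos: [0.5505, -0.1799, 0.0121]
eef_rot: [0.001, -0.131, 0.991, -0.0]
wrist_force: [-0.7, 1.0, 5.2]
opening: 0.682
grasp_force: 64.8
time_s: 9.15
eef_pos: [0.5496, -0.1796, 0.0147]
eef_rot: [-0.0, -0.131, 0.991, 0.0]
wrist_force: [-0.1, -0.6, -1.6]
opening: 0.681
grasp_force: 64.4
```

```bash
python3 -m handwheel '[[[-1,0.2,0,0.05,0,0,0],[-1,0.6,0,0.05,0,0,0],[-1,1,0,0.05,0,0,0],[-1,1.4,0,0.05,0,0,0]]]'; for i in 1 2 3; do python3 -m handwheel '[[[-1,0.4,0,0,0,0,0],[-1,0.8,0,0,0,0,0],[-1,1.2,0,0,0,0,0],[-1,1.6,0,0,0,0,0]]]';done
```

```text
time_s: 9.65
eef_pos: [0.5365, -0.1834, 0.0147]
eef_rot: [0.0, -0.13, 0.991, -0.0]
wrist_force: [3.5, 1.5, -1.8]
opening: 0.686
grasp_force: 64.5
time_s: 10.15
eef_pos: [0.5209, -0.1876, 0.0147]
eef_rot: [0.0, -0.131, 0.991, -0.0]
wrist_force: [4.9, 1.2, -1.3]
opening: 0.687
grasp_force: 64.4
time_s: 10.65
eef_pos: [0.5054, -0.1917, 0.0146]
eef_rot: [0.0, -0.13, 0.991, -0.0]
wrist_force: [4.9, 1.4, -1.4]
opening: 0.679
grasp_force: 64.4
time_s: 11.15
eef_pos: [0.4899, -0.1959, 0.0146]
eef_rot: [0.0, -0.13, 0.991, -0.0]
wrist_force: [4.3, 1.3, -1.3]
opening: 0.684
grasp_force: 64.4
```

Weight 2 reads about 5 N, so it is grippy. I'll release it and drag weight 3 as well.

```bash
python3 -m handwheel '[[[-1,0,0,0.1,0,0,0],[-1,0,0,0.25,0,0,0],[-1,0,0,0.25,0,0,0],[1,0,0,0.25,0,0,0],[1,0,0,0.25,0,0,0],[1,0,0,0.25,0,0,0],[1,0,0,-5,0,0,0],[1,0,0,-9,0,0,0],[1,0,0,-9,0,0,0],[1,0,0,-9,0,0,0]]]'; python3 - <<'E'
from h import *
go(*tgt(.596,-.333,.010,186.3))
E
```

```text
time_s: 12.4
eef_pos: [0.4894, -0.1954, 0.1038]
eef_rot: [-0.0, -0.131, 0.991, 0.0]
wrist_force: [-1.2, -0.1, 0.3]
opening: 0.997
grasp_force: 0.0
cm [ -6.74 -16.06   9.37] deg [ 0.  -0.   8.7]
```

```bash
python3 -m handwheel '[[[1,-6.7,-16.1,0,0,0,8.7],[1,-6.7,-16.1,0,0,0,8.7],[1,-6.7,-16.1,0,0,0,8.7],[1,-6.7,-16.1,3,0,0,8.7],[1,-6.7,-16.1,7,0,0,8.7],[1,-6.7,-16.1,9.3,0,0,8.7],[1,-6.7,-16.1,9.3,0,0,8.7],[-1,-6.7,-16.1,9.3,0,0,8.7],[-1,-6.7,-16.1,9.3,0,0,8.7],[-1,-6.7,-16.1,9.3,0,0,8.7]]]'; python3 -m handwheel '[[[-1,0,0,0,0,0,0],[-1,0,0,0,0,0,0]]]';  python3 -m handwheel '[[[-1,0,0,-0.2,0,0,0],[-1,0,0,-0.35,0,0,0],[-1,0,0,-0.35,0,0,0],[-1,0,0,-0.35,0,0,0]]]'
```

```text
time_s: 13.65
eef_pos: [0.5976, -0.3346, 0.0136]
eef_rot: [0.001, -0.055, 0.998, -0.001]
wrist_force: [0.7, 0.7, 5.6]
opening: 0.685
grasp_force: 65.0
time_s: 13.9
eef_pos: [0.5976, -0.3346, 0.0137]
eef_rot: [0.001, -0.055, 0.998, -0.001]
wrist_force: [-0.9, 0.7, 5.8]
opening: 0.685
grasp_force: 65.1
time_s: 14.4
eef_pos: [0.5961, -0.3337, 0.0146]
eef_rot: [-0.0, -0.055, 0.998, 0.0]
wrist_force: [0.0, -0.8, -2.3]
opening: 0.681
grasp_force: 64.4
```

```bash
python3 -m handwheel '[[[-1,0,0,-0.1,0,0,0],[-1,0.2,0,-0.1,0,0,0],[-1,0.6,0,-0.1,0,0,0],[-1,1,0,-0.1,0,0,0],[-1,1.4,0,-0.1,0,0,0]]]'; for i in 1 2 3; do python3 -m handwheel '[[[-1,0.4,0,0,0,0,0],[-1,0.8,0,0,0,0,0],[-1,1.2,0,0,0,0,0],[-1,1.6,0,0,0,0,0]]]';done
python3 -m handwheel '[[[-1,0,0,0.1,0,0,0],[-1,0,0,0.25,0,0,0],[-1,0,0,0.25,0,0,0],[1,0,0,0.25,0,0,0],[1,0,0,0.25,0,0,0],[1,0,0,0.25,0,0,0],[1,0,0,-5,0,0,0],[1,0,0,-9,0,0,0],[1,0,0,-9,0,0,0],[1,0,0,-9,0,0,0]]]'; python3 - <<'E'
from h import *
from bench import camera
c=camera("top");P=cloud(c)
cv2.imwrite("pics/top1.png",c["frame"])
m=(P[...,2]>.046)&(P[...,2]<.054)&(P[...,0]>.42)&(P[...,0]<.66)&(P[...,1]<.03)&(P[...,1]>-.42)
k,l,s,_=cv2.connectedComponentsWithStats(m.astype(np.uint8))
for i in range(1,k):
    if s[i,4]>150: print(s[i],cv2.minAreaRect((P[l==i][:,:2]*1000).astype(np.float32)))
go(*tgt(.490,-.196,.010,195))
E
```

```text
time_s: 15.02
eef_pos: [0.5822, -0.3355, 0.016]
eef_rot: [0.0, -0.055, 0.998, -0.0]
wrist_force: [1.0, 0.3, -1.5]
opening: 0.684
grasp_force: 64.6
time_s: 15.52
eef_pos: [0.5663, -0.3373, 0.016]
eef_rot: [0.0, -0.055, 0.998, -0.0]
wrist_force: [1.4, -0.0, -2.7]
opening: 0.679
grasp_force: 64.6
time_s: 16.02
eef_pos: [0.5504, -0.3389, 0.016]
eef_rot: [0.0, -0.055, 0.998, -0.0]
wrist_force: [2.5, -0.7, -0.9]
opening: 0.681
grasp_force: 64.5
time_s: 16.52
eef_pos: [0.5345, -0.3407, 0.016]
eef_rot: [0.0, -0.055, 0.998, -0.0]
wrist_force: [2.7, -0.0, -1.7]
opening: 0.683
grasp_force: 64.5
time_s: 17.77
eef_pos: [0.5344, -0.3404, 0.1054]
eef_rot: [-0.0, -0.055, 0.998, 0.0]
wrist_force: [-0.8, 0.1, -0.7]
opening: 0.999
grasp_force: 0.0
[284 212  25  30 525] ((494.52777099609375, -65.37770080566406), (74.62418365478516, 58.41128921508789), 12.206064224243164)
[329 215  27  30 505] ((488.58428955078125, -196.65374755859375), (75.03742218017578, 59.45002746582031), 14.743247032165527)
cm [ 2.78 14.78  9.49] deg [ 0.1 -0.1 -8.7]
```

Weight 3 is slick too (about 1 to 2.7 N against 5 N). Weight 2 is now at (0.4886, -0.1967), so I'll regrip it.

```bash
python3 -m handwheel '[[[1,2.9,14.7,0,0,0,-8.4],[1,2.9,14.7,0,0,0,-8.4],[1,2.9,14.7,0,0,0,-8.4],[1,2.9,14.7,3,0,0,-8.4],[1,2.9,14.7,7,0,0,-8.4],[1,2.9,14.7,9.5,0,0,-8.4],[1,2.9,14.7,9.5,0,0,-8.4],[-1,2.9,14.7,9.5,0,0,-8.4],[-1,2.9,14.7,9.5,0,0,-8.4],[-1,2.9,14.7,9.5,0,0,-8.4]]]'; python3 -m handwheel '[[[-1,0,0,0,0,0,0],[-1,0,0,0,0,0,0],[-1,0,0,0,0,0,0]]]';python3 -m handwheel '[[[-1,0,0,-1,0,0,0],[-1,0,0,-5,0,0,0],[-1,0,0,-10,0,0,0],[-1,0,0,-15,0,0,0],[-1,0,0,-20,0,0,0],[-1,0,0,-20,0,0,0],[-1,0,0,-20,0,0,0]]]'
python3 - <<'E'
from h import *
go(*tgt(.594,.225,.21,192.7))
for s in(25,-25):
  t=tgt(.594,.225,.066,192.7,s);print(s,t[1].as_matrix().round(2).tolist());go(t[0]+t[1].apply([0,0,-.10]),t[1])
E
```

```text
time_s: 19.08
eef_pos: [0.4901, -0.1973, 0.012]
eef_rot: [0.0, -0.128, 0.992, 0.0]
wrist_force: [-1.6, 5.3, 5.2]
opening: 0.682
grasp_force: 65.0
time_s: 19.45
eef_pos: [0.4901, -0.1972, 0.012]
eef_rot: [0.0, -0.128, 0.992, 0.0]
wrist_force: [-1.3, 5.4, 5.3]
opening: 0.685
grasp_force: 65.0
time_s: 20.32
eef_pos: [0.4886, -0.1972, 0.2094]
eef_rot: [-0.001, -0.128, 0.992, 0.001]
wrist_force: [-1.1, 0.6, -7.9]
opening: 0.681
grasp_force: 72.3
cm [-20.91  38.16  -0.04] deg [ 0.1 -0.1  2. ]
25 [[-0.88, -0.22, -0.41], [-0.2, 0.98, -0.09], [0.42, 0.0, -0.91]]
cm [-25.14  38.     5.29] deg [-0.3 24.9  2. ]
-25 [[-0.88, -0.22, 0.41], [-0.2, 0.98, 0.09], [-0.42, 0.0, -0.91]]
cm [-16.69  38.3    5.31] deg [  0.5 -25.1   1.9]
```

```bash
python3 -m handwheel '[[[-1,-2,5,0,0,0,2],[-1,-4,10,0,0,0,2],[-1,-6,15,0,0,-5,2],[-1,-9,20,0,0.2,-10,2],[-1,-11.5,25,0,0.3,-15,2],[-1,-14,30,0,0.4,-20,2],[-1,-16,35,0,0.5,-25,2],[-1,-16.7,38.3,0,0.5,-25,1.9],[-1,-16.7,38.3,0,0.5,-25,1.9],[-1,-16.7,38.3,0,0.5,-25,1.9]]]'; python3 -m handwheel '[[[-1,0,0,0,0,0,0],[-1,0,0,0,0,0,0]]]'
python3 - <<'E'
from h import *
t=tgt(.594,.225,.066,192.7,-25)
for d in(.06,.025,.012): go(t[0]+t[1].apply([0,0,-d]),t[1])
E
```

```text
time_s: 21.58
eef_pos: [0.5523, 0.2146, 0.208]
eef_rot: [0.213, -0.109, 0.971, 0.023]
wrist_force: [-0.0, -1.4, -8.5]
opening: 0.682
grasp_force: 75.1
time_s: 21.82
eef_pos: [0.5541, 0.2141, 0.2105]
eef_rot: [0.215, -0.108, 0.97, 0.023]
wrist_force: [0.4, -0.6, -8.1]
opening: 0.68
grasp_force: 75.1
cm [2.36 0.2  8.85] deg [-0.1 -0.   0. ]
cm [ 2.35  0.21 12.35] deg [-0.1 -0.   0. ]
cm [ 2.35  0.21 13.65] deg [-0.1 -0.   0. ]
```

```bash
python3 -m handwheel '[[[-1,2.4,0.2,3,0,0,0],[-1,2.4,0.2,7,0,0,0],[-1,2.4,0.2,10,0,0,0],[-1,2.4,0.2,12,0,0,0],[-1,2.4,0.2,12,0,0,0],[-1,2.4,0.2,12,0,0,0],[-1,2.4,0.2,12,0,0,0]]]'
python3 - <<'E'
from h import *
from bench import camera
t=tgt(.594,.225,.066,192.7,-25)
go(t[0]+t[1].apply([0,0,-.012]),t[1])
c=camera("scene");cv2.imwrite("pics/s2.png",cv2.resize(c["frame"][120:260,220:380],None,fx=4,fy=4,interpolation=cv2.INTER_CUBIC))
E
```

```text
time_s: 22.7
eef_pos: [0.5826, 0.2233, 0.0935]
eef_rot: [0.216, -0.108, 0.97, 0.023]
wrist_force: [0.8, -1.0, -8.2]
opening: 0.68
grasp_force: 75.1
cm [ 0.12 -0.08  1.78] deg [-0.1  0.1  0.1]
```

View pics/s2.png

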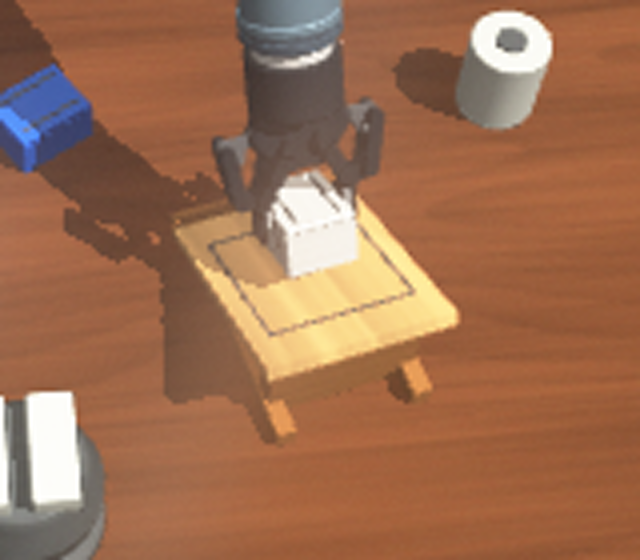

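The weight hangs squarely over the frame at crop (313,235), with its length up the slope. I'll lower it gently.

```bash
python3 -m handwheel '[[[-1,0.1,-0.1,0.4,0,0,0],[-1,0.1,-0.1,0.8,0,0,0],[-1,0.1,-0.1,1.0,0,0,0],[-1,0.1,-0.1,1.1,0,0,0],[-1,0.1,-0.1,1.2,0,0,0]]]'; for i in 1 2 3; do python3 -m handwheel '[[[-1,0,0,0.1,0,0,0],[-1,0,0,0.2,0,0,0],[-1,0,0,0.2,0,0,0]]]' | grep -E "pos|wrist";done; python3 - <<'E'
from h import *
t=tgt(.594,.225,.066,192.7,-25)
go(t[0]+t[1].apply([0,0,-.012]),t[1])
E
```

```text
time_s: 23.38
eef_pos: [0.5862, 0.2233, 0.0806]
eef_rot: [0.215, -0.109, 0.97, 0.023]
wrist_force: [0.7, -0.1, -8.3]
opening: 0.679
grasp_force: 75.1
eef_pos: [0.5868, 0.2235, 0.0791]
wrist_force: [-5.4, -0.9, -2.7]
eef_pos: [0.5877, 0.2237, 0.0773]
wrist_force: [-5.2, -1.1, -2.3]
eef_pos: [0.588, 0.2238, 0.0768]
wrist_force: [-20.7, -6.0, 16.7]
cm [-0.1  -0.02  0.03] deg [-0.  -0.   0.1]
```

```bash
python3 -m handwheel '[[[-1,0,0,-0.15,0,0,0],[-1,0,0,-0.15,0,0,0],[-1,0,0,-0.15,0,0,0]]]'
```

```text
time_s: 24.88
eef_pos: [0.5879, 0.2237, 0.0768]
eef_rot: [0.215, -0.109, 0.97, 0.023]
wrist_force: [-6.8, -0.9, 0.6]
opening: 0.679
grasp_force: 76.0
```

```bash
python3 -m handwheel '[[[0.5,0,0,0,0,0,0],[0.8,0,0,0,0,0,0],[1,0,0,0,0,0,0],[1,0,0,0,0,0,0],[1,0,0,0,0,0,0],[1,0,0,-2,0,0,0],[1,0,0,-6,0,0,0],[1,0,0,-12,0,0,0],[1,0,0,-18,0,0,0],[1,0,0,-18,0,0,0]]]'; python3 -m handwheel '[[[1,6,10,-6,0,0,0],[1,6,20,-6,0,0,0],[1,6,20,-6,0,0,0],[1,6,20,-6,0,0,0],[1,6,20,-6,0,0,0],[1,6,20,-6,0,0,0]]]'
python3 - <<'E'
from h import *
from bench import camera,status
c=camera("top");P=cloud(c);cv2.imwrite("pics/top2.png",cv2.resize(c["frame"][90:290,80:420],None,fx=2.3,fy=2.3,interpolation=cv2.INTER_CUBIC))
t=tgt(.594,.225,.066,192.7,-25)
B=np.c_[-t[1].as_matrix()[:,0],t[1].as_matrix()[:,1],-t[1].as_matrix()[:,2]]
Q=(P-t[0])@B
m=(abs(Q[...,0])<.1)&(abs(Q[...,1])<.075)&(Q[...,2]>.04)&(Q[...,2]<.07)
q=Q[m];print(cv2.minAreaRect((q[:,:2]*1000).astype(np.float32)),np.median(q[:,2]))
print("tilt",np.linalg.lstsq(np.c_[q[:,:2],np.ones(len(q))],q[:,2],rcond=None)[0])
E
```

```text
time_s: 26.12
eef_pos: [0.5157, 0.2076, 0.2465]
eef_rot: [0.221, -0.109, 0.969, 0.024]
wrist_force: [0.3, -0.1, -0.7]
opening: 0.999
grasp_force: 0.0
time_s: 26.88
eef_pos: [0.3916, 0.3841, 0.2673]
eef_rot: [0.214, -0.109, 0.97, 0.023]
wrist_force: [0.5, 0.4, 0.3]
opening: 1.0
grasp_force: 0.0
((-2.237812042236328, -1.2287616729736328), (76.1014175415039, 59.33810806274414), 0.6116968989372253) 0.04996309460200191
tilt [-0.0058055   0.00738939  0.04987678]
```

View pics/top2.png

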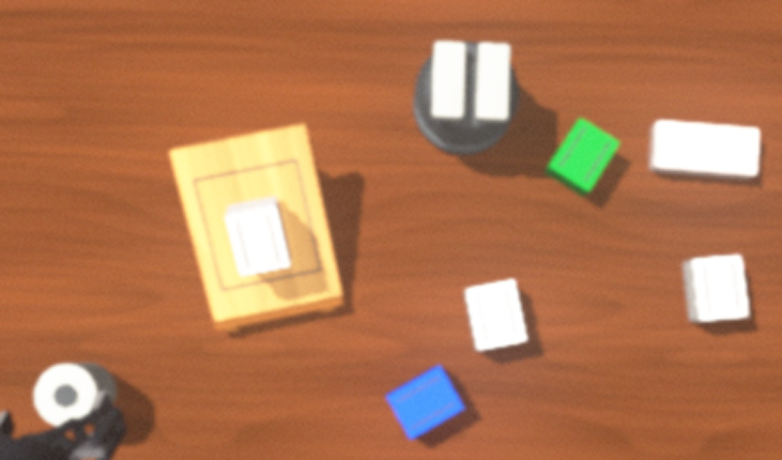

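The weight stands flat at (258,237), within 3 mm of the frame's middle. The other two weights are on the bench at (496,315) and (717,288), and the bystanders have not moved. The gripper is well above the cylinder at (67,394).

```bash
python3 -c "
from bench import ctrl
print(ctrl.hand_in())"
```

```text
the job is handed in; nothing more can be done
None
```

I dragged all three weights about 62 mm; the middle one dragged hardest (about 5 N against 1–2.7 N for the others), so it now stands flat in the marked frame, within 3 mm of its middle with its length up the slope, and the job was handed in at about 27 s with the other two standing on the bench and the bystanders untouched.

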